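# Index the swivel level and level the display riser on its screw foot

### The job

The small wooden display riser on the cheese counter has to be levelled. Lift the sprung index plunger of its swivelling spirit level, swing the level round until it lies lengthways with the plunger at the end nearest the wing screw, and let the plunger drop fully home in its notch. Then take the wing screw, press the riser down so that its foot stands on the landing disc, turn the screw until the bubble rests wholly between the two marks, and finish while still holding the screw and pressing the foot down; leave the cheeses, jar and price stand around it alone.

Things in the scene. Friction and masses are not known exactly. Their poses are not given: they have to be found in the camera images.
- riser_base: Fixed aluminium base plate of the riser, 236 x 104 x 8 mm. Origin on its underside, below the middle of the riser; x axis lengthways from the wing screw (at x = -85 mm, the end nearer the robot) to the hinge of the board (at x = +100 mm, 36 mm up), y axis across to the left. Its place and yaw vary.
- board_top (a point): Point on the top of the riser's wooden board (222 x 98 x 10 mm, hinged at the far end) on the screw's axis; axes as the base's. A spring holds this end up at a stop, 0.06 rad (11 mm here) above level; 3 N down on the screw begins to lower it, 6 N holds it level, more presses on the foot. 40 mm above the counter when level.
- screw: Steel levelling screw, upright through the near end of the board, with a flat wing on top. Clockwise seen from above lengthens the foot by 4 mm per rad, anticlockwise shortens it; friction (0.1 N m) holds it. At the start the foot is too long by some 0.7 to 1.8 rad. With the foot standing, 1 rad anticlockwise lowers this end 4 mm and moves the bubble 11 mm toward the hinge end.
- wing (a point): Centre of the wing, a rounded bar 46 mm long (its x axis), 12 mm thick (its y axis), 24 mm high, its underside 20 mm above the board; nothing lies beside it. It turns with the screw and goes down with the board.
- foot: Steel ball foot, 18 mm across, under the board on the screw's axis. Origin at its lowest point.
- landing: Fixed steel disc, 34 mm across, on the base under the foot, on which the foot must stand. Origin 12 mm below its top face. Its height on the base varies by 1.5 mm either way, so the screw angle that gives level varies.
- head_axis (a point): Point on the swivel axis of the spirit level's aluminium bar, on the bar's top face, 20 mm above the board; on the base at x = +15 mm, y = 0. x axis along the bar from the plunger end to the vial end, z axis along the swivel axis (leans with the board). The bar is 18 mm wide and reaches 56 mm from the axis at the plunger end, 76 mm at the vial end.
- head (a joint): Swing of the spirit level, rad: 0 = lengthways, plunger at its index notch, on the wing screw's side; grows clockwise seen from above. It starts parked crosswise, plunger end to the left, at 1.35 to 1.72 (loose from 0.96 to 1.8 in a wide slot), so it must swing anticlockwise. Play in the notch 0.025 either way.
- plunger_knob (a point): Centre of the plunger's round dark steel knob, 24 mm across and 20 mm high, on the swivelling bar 48 mm from the swivel axis, 20 mm above the bar's top face when down. Lifting by hand takes 3 to 6 N.
- plunger (a joint): Lift of the plunger along its axis, m: 0 = home, the pin 6 mm deep between the steel lands of the index ring on the board; above 0.007 it passes over them; stop at 0.016. A spring pushes it down. Let go off the notch it rests on a land at about 0.006.
- vial_mid (a point): Middle of the vial on the bar, 36 mm from the swivel axis on the side away from the plunger, midway between the two white marks, which leave 26 mm between them. x axis along the vial, away from the plunger.
- bubble_mid (a point): Middle of the pale bubble, 16 mm long and 10 mm wide, in the black trough of the vial. It runs to the raised end and needs about 1 s to settle.
- bubble (a joint): Place of the bubble along the vial, m: 0 = midway between the marks, + toward the plunger end (that end is high); 0.5 m per rad of slope along the bar, stops at +-0.025. The slope along a crosswise bar is nil, so there it shows nothing.
- log: Bystander: grey cheese log, 42 x 144 x 38 mm, lying lengthways left of the riser, 98 mm from its middle line. Origin under its middle.
- price_stand: Bystander: price card on a stem with a round foot, 42 x 75 x 106 mm, behind the riser to the left. Origin under its foot.
- jar: Bystander: glass jar, 71 mm across, 110 mm high, left of the big wheels of cheese. Origin under its middle.
- pyramid: Bystander: pale cheese pyramid, 77 x 79 x 80 mm, left of the big wheels of cheese. Origin under its middle.
- drum: Bystander: pale drum-shaped cheese, 64 mm across, 73 mm high, left of the big wheels of cheese. Origin under its middle.
- log2: Bystander: a second grey cheese log, 43 x 144 x 38 mm, lying lengthways right of the riser, 93 mm from its middle line, below the swing of the level. Origin under its middle.

How it is judged:
By the outcome, as a careful person would: the job done as asked, in the order asked, and still so for the second after the job is handed in, while the arm keeps its last pose, push and grip.
It also fails if it takes over 72 s, if anything falls off the work surface, if the arm or the gripper's body presses on something with over 40 N, if the wrist force passes 120 N, or if a joint passes its speed limit or range.

### The arm

A 7-joint arm with a two-finger parallel gripper is mounted at the origin on a cart in front of the work surface, level with it; the furniture and walls round the work are solid. World frame = base frame: x ahead of the robot, y to its left, z up, the work surface at z = 0. Lengths are in m, angles in degrees, forces in N, time in s.
With the tool pointing down it reaches from about 0.425 to 0.95 m from the base axis. Payload 4.7 kg.
Tool frame: the origin (TCP) lies between the finger pads; the fingertips stand 11 mm ahead of it and the grasp point (between the pads) lies 8 mm behind it (env.tcp_to_tips is the distance from the TCP to the fingertips, in m); z points along the fingers, y is the line along which they close (so a half turn about z gives the same grasp; the last joint's range is limited). The gripper opens to 85 mm and grips with 20 to 120 N. Pads are 22 mm wide; open, the fingers measure 114 mm over their backs; the gripper's body (76 mm by 85 mm) begins 54 mm behind the grasp point. The pads swing forward as they close: fully open they stand 13 mm farther back than shut.
Start: joints at [-64.91, 26.849, -2.785, 87.806, 1.381, 65.374, -4.715], TCP at [0.304, 0.603, 0.242] pointing down, gripper open.
Joint ranges: [-148.3, 148.3], [-19.14, 114.17], [-79.39, 73.82], [5.75, 140.21], [-59.74, 239.74], [12.07, 113.84], [-152.46, 152.46]. Speed limits (degrees/s): [147.25, 147.25, 180, 180, 180, 180, 180].

### API

Orientations are given as [roll, pitch, yaw] about the fixed x, y, z axes, in that order (R = Rz(yaw) Ry(pitch) Rx(roll)).
In Python, from plant import env gives the robot as it stands. The module is installed in compiled form; this text tells all that it offers.
- The arm moves only by the tool carry_out, never from a script. Its argument "series" is a list of rows, each an object with "linear": the shift along the tool's x, y, z normalised to -1 to 1, where 1 is 0.1 m, a list of three; "turn": the turn, a rotation vector about the tool's x, y, z normalised to -1 to 1, where 1 is 60 degrees, a list of three; "gripper": the gripper command: -1 is fully open, 1 is shut, values between are in proportion. A call has 1 to 5 rows; each row is the pose to reach, as a shift and turn from the pose commanded when the call began, along the tool's axes at that moment; what a row does not reach only later rows make up. A row lasts 1/8 s, in which the tool goes at most 62.5 mm and 10.7 degrees, less where a joint would pass 70% of its speed; a pose out of reach is approached as far as the arm can. A call with a number of a shift or a turn outside -1 to 1 is refused whole. A call with a gripper value outside its range is refused whole. The fingers move at their own pace and stop on an object; "force" is the grip in N (left out, the last holds). Time passes only in rows, so rows that repeat a pose let the fingers close. It gives the time, the measured TCP pose, the force, the opening and the grip force at its end, in the units of the state.
- env.get_obs(): the state, without advancing time (a new reading comes with each control period).
- env.read_camera(name): name is "side" or "top"; returns the picture (420x560x3 uint8, blue, green, red); there is no depth.
- env.get_calibration(name): a dict with "vertical_fov" (degrees; the focal length in pixels is half the picture's height over the tangent of half this angle, whatever the lens; pixels are square), "cx", "cy" (the principal point, pixels), "origin" and "orientation" of the camera in the world. Camera axes: x right, y down, z forward; pixel columns grow to the right and rows downward; lengths in m; the calibration is good to about 2 mm. A picture is of the moment at which its call begins. get_calibration takes no time and is no camera call.
- env.job_done(): hands the job in; it is judged then, once.
The state is a dict: "time": time; "qpos": joint angles; "joint_vel": joint speeds; "tau": joint torques, N m; "tcp_pos": TCP position; "ee_rot": TCP orientation; "ft_force": force on the tool from outside, world axes, zero at the start; "moment": the same for the moment, N m; "grip_width": opening from 0.0 (shut) to 1.0 (fully open); "gripper_force": force on a finger pad.
Only numpy, scipy, OpenCV 4.12 (cv2) and the standard library are available. Lean on these libraries where they do the work, as an engineer would, in place of code of your own. Each camera call takes 0.05 s, during which the arm holds its last target. There are 200 camera calls.

## Working session

There is one attempt and no reset: what is moved stays moved. The work goes in short steps, Python scripts to look and compute and a tool call to move; the robot and the scene stay as the last step left them, time stands still between calls to the robot, and variables do not carry over. Pictures are saved under pics/ and viewed, at most 10 in all, crops included, and the job is handed in when it is done.

Besides the shell and the picture viewer there is one more tool, called as name(argument=value, ...), one argument or row to a line, values as JSON. carry_out: Moves the arm, as the interface text tells. Scaled input: -1 to 1 covers 0.1 m each way for a shift and 60 degrees each way for a turn. Its arguments: {"type":"object","properties":{"series":{"type":"array"},"force":{"type":"number"}},"required":["series"]}

```bash
mkdir -p pics; python3 - <<'E'
from plant import env
import cv2
for n in("top","side"):
    im=env.read_camera(n); cv2.imwrite(f"pics/{n}0.png",im)
    print(n,env.get_calibration(n))
o=env.get_obs(); print(o, env.tcp_to_tips)
E
```

```text
top {'vertical_fov': 43.05935268088975, 'cx': 279.91410755880577, 'cy': 209.42348335413917, 'origin': array([ 0.51476917, -0.13813841,  1.30788923]), 'orientation': array([-174.31370987,   -0.79278389,  -89.10512133])}
side {'vertical_fov': 53.57451568179784, 'cx': 275.20671342015453, 'cy': 213.0824199295666, 'origin': array([ 0.27799958, -1.08477081,  0.63294787]), 'orientation': array([-119.10244078,    1.12317112,  -21.54679424])}
{'time': 0.1, 'qpos': array([-64.91150858,  26.89185213,  -2.78539636,  87.86750146,
         1.37811254,  65.37504374,  -4.71396338]), 'joint_vel': array([-0.02700757, -0.09976583,  0.06127384, -0.11540219,  0.02885982,
       -0.04361223, -0.08511707]), 'tau': array([ 1.33008547e-03, -5.11512458e+01, -4.65049152e-02, -2.38393772e+01,
        1.08108966e-02,  4.33952213e-03, -2.30186532e-05]), 'tcp_pos': array([0.30349232, 0.6023512 , 0.24137159]), 'ee_rot': array([-1.79898998e+02,  5.87411552e-04,  1.53258664e+02]), 'ft_force': array([-0.2852602 ,  0.16644756,  0.28367351]), 'moment': array([-0.03181182,  0.03955112,  0.01050278]), 'gripper_force': 0.0, 'grip_width': 1.0014894447377027} 0.011
```

View pics/top0.png

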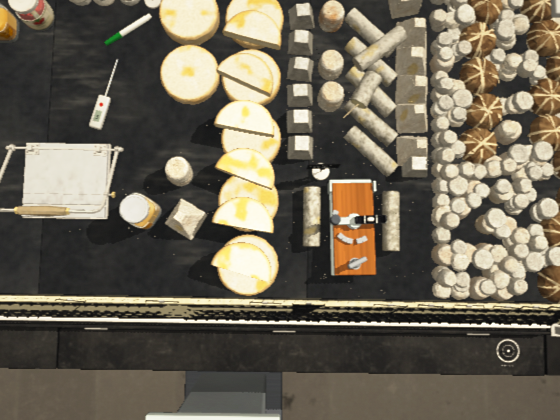

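View pics/side0.png

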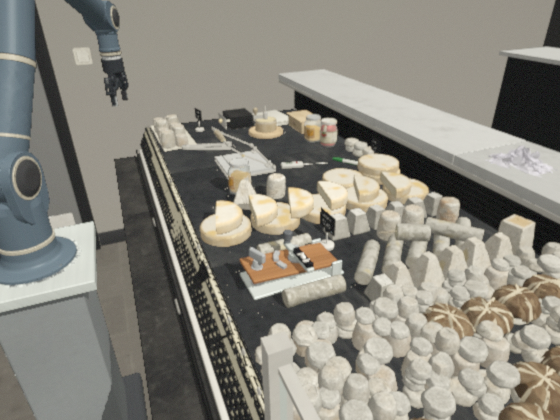

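The top view shows the orange board at about (352,228), with the wing screw near (357,263), the knob near (336,218) and the vial to its right at (370,218). I'll zoom in next.

```bash
cat > h.py <<'E'
import numpy as np, cv2
from plant import env
from scipy.spatial.transform import Rotation as R
def ray(n,u,v):
    c=env.get_calibration(n); f=210/np.tan(np.radians(c["vertical_fov"]/2))
    d=R.from_euler("xyz",c["orientation"],degrees=True).apply([(u-c["cx"])/f,(v-c["cy"])/f,1])
    return np.array(c["origin"]),d
def onplane(n,u,v,z):
    o,d=ray(n,u,v); return o+d*(z-o[2])/d[2]
def proj(n,p):
    c=env.get_calibration(n); f=210/np.tan(np.radians(c["vertical_fov"]/2))
    q=R.from_euler("xyz",c["orientation"],degrees=True).inv().apply(np.array(p)-c["origin"])
    return np.array([c["cx"]+f*q[0]/q[2],c["cy"]+f*q[1]/q[2]])
def crop(n,x,y,w,h,s,name):
    im=env.read_camera(n)[y:y+h,x:x+w]
    cv2.imwrite(f"pics/{name}.png",cv2.resize(im,None,fx=s,fy=s,interpolation=cv2.INTER_CUBIC)); 
E
python3 - <<'E'
from h import *
im=env.read_camera("top"); a=cv2.resize(im[172:286,296:406],None,fx=5,fy=5,interpolation=cv2.INTER_CUBIC)
cv2.imwrite("pics/z1.png",a)
crop("side",225,225,130,90,6,"z2")
hsv=cv2.cvtColor(im,cv2.COLOR_BGR2HSV)
m=cv2.inRange(hsv,(4,120,60),(18,255,255)); m[:172]=0;m[286:]=0;m[:,:320]=0;m[:,390:]=0
m=cv2.morphologyEx(m,cv2.MORPH_OPEN,np.ones((3,3)))
pts=cv2.findNonZero(m); r=cv2.minAreaRect(pts); print(r)
for b in cv2.boxPoints(r): print(b,onplane("top",*b,0.045))
E
```

```text
((353.8914794921875, 228.70309448242188), (92.56222534179688, 41.84006881713867), 88.36341857910156)
[331.6582  183.03833] [ 0.70651431 -0.2768093   0.045     ]
[373.4812  181.84338] [ 0.71119445 -0.37741132  0.045     ]
[376.12476 274.36786] [ 0.49053082 -0.3832634   0.045     ]
[334.30176 275.5628 ] [ 0.48621776 -0.28436918  0.045     ]
```

View pics/z1.png

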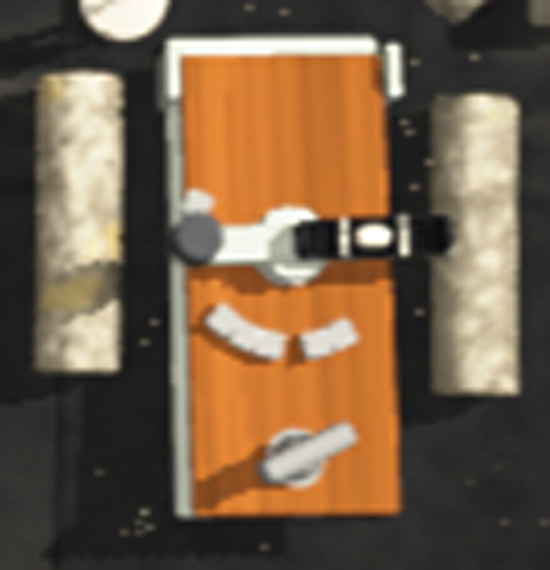

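View pics/z2.png

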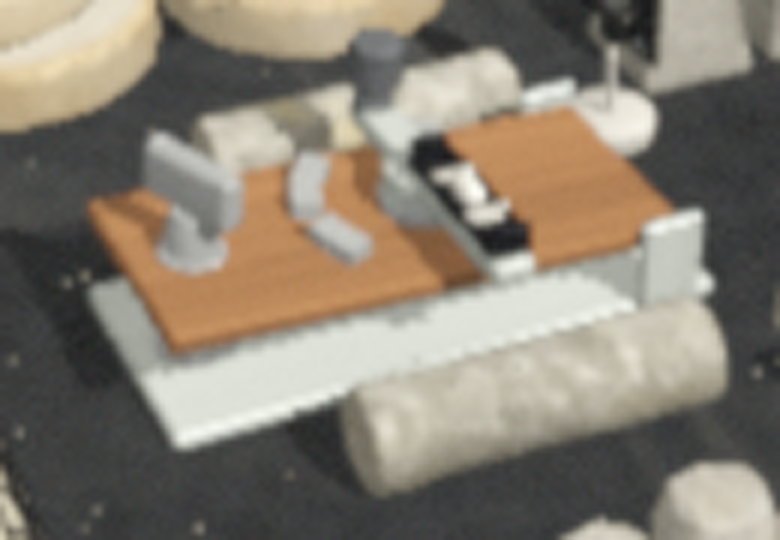

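The crops show the knob top at about (335.0,219.0) in top and (288.3,232) in side. The wing top centre is at about (357.6,262.0) in top, and the wing runs up to the right. The level is crosswise and log2 is below its vial end.

```bash
python3 - <<'E'
from h import *
T=lambda X,Y:((X+.5)/5-.5+296,(Y+.5)/5-.5+172)
S=lambda X,Y:((X+.5)/6-.5+225,(Y+.5)/6-.5+225)
def tri(a,b):
    (o1,d1),(o2,d2)=ray("top",*a),ray("side",*b)
    A=np.c_[d1,-d2]; t=np.linalg.lstsq(A,o2-o1,rcond=None)[0]
    p,q=o1+d1*t[0],o2+d2*t[1]; return (p+q)/2,np.linalg.norm(p-q)
print("knob top tri",tri(T(197,236),S(380,42)),"plane",onplane("top",*T(197,236),.0951))
print("wing top tri",tri(T(310,452),S(195,163)),"plane",onplane("top",*T(310,452),.095))
print("wing ends",onplane("top",*T(265,470),.095),onplane("top",*T(352,432),.095))
# board corners: near z=.052, far z=.040
for n,P,z in(("nearL",T(190,517),.0525),("nearR",T(401,514),.0525),("farR",T(385,50),.039),("farL",T(180,54),.039)):
    print(n,onplane("top",*P,z))
print("vial mid (vial z~.068)",onplane("top",*T(375,236),.068),"vial end",onplane("top",*T(452,237),.065))
print("log2 corners",[onplane("top",*T(*p),.03) for p in((432,392),(520,392),(520,97),(432,97))])
print("log corners",[onplane("top",*T(*p),.03) for p in((35,372),(122,372),(122,75),(38,75))])
E
```

```text
knob top tri (array([ 0.6172458 , -0.27986237,  0.09405449]), np.float64(0.00167346659439487)) plane [ 0.61636323 -0.27946172  0.0951    ]
wing top tri (array([ 0.51903379, -0.33176428,  0.09338512]), np.float64(0.0005754838615951424)) plane [ 0.51875206 -0.33142587  0.095     ]
wing ends [ 0.51029786 -0.31096215  0.095     ] [ 0.52810612 -0.35055929  0.095     ]
nearL [ 0.48767219 -0.28184577  0.0525    ]
nearR [ 0.49058815 -0.38104316  0.0525    ]
farR [ 0.71268353 -0.37641667  0.039     ]
farL [ 0.70897733 -0.27731829  0.039     ]
vial mid (vial z~.068) [ 0.62003231 -0.36612737  0.068     ] vial end [ 0.62042304 -0.40293687  0.065     ]
log2 corners [array([ 0.54855782, -0.40045139,  0.03      ]), array([ 0.54923349, -0.44283818,  0.03      ]), array([ 0.69218566, -0.44379982,  0.03      ]), array([ 0.69143636, -0.40094191,  0.03      ])]
log corners [array([ 0.55508273, -0.20960134,  0.03      ]), array([ 0.55575279, -0.25136476,  0.03      ]), array([ 0.69956516, -0.25019283,  0.03      ]), array([ 0.69884755, -0.20941918,  0.03      ])]
```

carry_out(
  series=[
    {"linear": [-0.96,-0.93,0],"turn": [0,0,0],"gripper": -1},
    {"linear": [-0.96,-0.93,0],"turn": [0,0,0],"gripper": -1},
    {"linear": [-0.96,-0.93,0],"turn": [0,0,0],"gripper": -1},
  ],
  force=40,
)

```text
time: 0.57
tcp_pos: [0.3506, 0.4716, 0.2423]
ee_rot: [-179.9, 0.1, 152.8]
ft_force: [0.4, 0.1, 0.2]
grip_width: 1.002
gripper_force: 0.0
```

carry_out(
  series=[
    {"linear": [-0.96,-0.93,0],"turn": [0,0,0],"gripper": -1},
    {"linear": [-0.96,-0.93,0],"turn": [0,0,0],"gripper": -1},
    {"linear": [-0.96,-0.93,0],"turn": [0,0,0],"gripper": -1},
  ],
)

```text
time: 0.95
tcp_pos: [0.3934, 0.3463, 0.2424]
ee_rot: [-180.0, 0.1, 152.9]
ft_force: [0.1, 0.6, 0.2]
grip_width: 1.002
gripper_force: 0.0
```

carry_out(
  series=[
    {"linear": [-0.96,-0.93,0],"turn": [0,0,0],"gripper": -1},
    {"linear": [-0.96,-0.93,0],"turn": [0,0,0],"gripper": -1},
    {"linear": [-0.96,-0.93,0],"turn": [0,0,0],"gripper": -1},
  ],
)

```text
time: 1.32
tcp_pos: [0.4367, 0.2211, 0.2425]
ee_rot: [-180.0, 0.0, 152.9]
ft_force: [0.1, 0.4, 0.6]
grip_width: 0.997
gripper_force: 0.0
```

carry_out(
  series=[
    {"linear": [-0.96,-0.93,0],"turn": [0,0,0],"gripper": -1},
    {"linear": [-0.96,-0.93,0],"turn": [0,0,0],"gripper": -1},
    {"linear": [-0.96,-0.93,0],"turn": [0,0,0],"gripper": -1},
  ],
)

```text
time: 1.7
tcp_pos: [0.4806, 0.0954, 0.2425]
ee_rot: [180.0, 0.1, 153.0]
ft_force: [0.1, 1.2, 0.1]
grip_width: 1.001
gripper_force: 0.0
```

carry_out(
  series=[
    {"linear": [-0.96,-0.93,0],"turn": [0,0,0],"gripper": -1},
    {"linear": [-0.96,-0.93,0],"turn": [0,0,0],"gripper": -1},
    {"linear": [-0.96,-0.93,0],"turn": [0,0,0],"gripper": -1},
  ],
)

```text
time: 2.08
tcp_pos: [0.5245, -0.0305, 0.2424]
ee_rot: [-180.0, 0.1, 153.0]
ft_force: [-0.5, 0.4, -0.2]
grip_width: 0.999
gripper_force: 0.0
```

carry_out(
  series=[
    {"linear": [-0.96,-0.93,0],"turn": [0,0,0],"gripper": -1},
    {"linear": [-0.96,-0.93,0],"turn": [0,0,0],"gripper": -1},
    {"linear": [-0.96,-0.93,0],"turn": [0,0,0],"gripper": -1},
  ],
)

```text
time: 2.45
tcp_pos: [0.5683, -0.1565, 0.242]
ee_rot: [-180.0, 0.0, 153.1]
ft_force: [-0.6, 0.9, 0.3]
grip_width: 0.997
gripper_force: 0.0
```

carry_out(
  series=[
    {"linear": [-0.96,-0.93,0],"turn": [0,0,0.3],"gripper": -0.4},
    {"linear": [-0.96,-0.93,0],"turn": [0,0,0.6],"gripper": -0.4},
    {"linear": [-0.96,-0.93,0],"turn": [0,0,0.6],"gripper": -0.4},
    {"linear": [-0.96,-0.93,0],"turn": [0,0,0.6],"gripper": -0.4},
  ],
)

```text
time: 2.95
tcp_pos: [0.6126, -0.2781, 0.2411]
ee_rot: [180.0, -0.1, 117.2]
ft_force: [0.2, 1.0, 0.4]
grip_width: 0.702
gripper_force: 0.0
```

carry_out(
  series=[
    {"linear": [0,0,0],"turn": [0,0,0.6],"gripper": -0.4},
    {"linear": [0,0,0],"turn": [0,0,0.6],"gripper": -0.4},
    {"linear": [0,0,0],"turn": [0,0,0.6],"gripper": -0.4},
    {"linear": [0,0,0],"turn": [0,0,0.6],"gripper": -0.4},
  ],
)

```text
time: 3.45
tcp_pos: [0.6128, -0.276, 0.2412]
ee_rot: [-179.9, -0.2, 81.4]
ft_force: [0.1, 0.2, -0.8]
grip_width: 0.698
gripper_force: 0.0
```

carry_out(
  series=[
    {"linear": [-0.03,0.04,1],"turn": [0,0,0],"gripper": -0.4},
    {"linear": [-0.03,0.04,1],"turn": [0,0,0],"gripper": -0.4},
    {"linear": [-0.03,0.04,1],"turn": [0,0,0],"gripper": -0.4},
  ],
)

```text
time: 3.82
tcp_pos: [0.6142, -0.2792, 0.1383]
ee_rot: [-179.6, -0.3, 81.5]
ft_force: [-0.0, -0.2, -0.7]
grip_width: 0.7
gripper_force: 0.0
```

carry_out(
  series=[
    {"linear": [0,0,0.3],"turn": [0,0,0],"gripper": -0.4},
    {"linear": [0,0,0.57],"turn": [0,0,0],"gripper": -0.4},
    {"linear": [0,0,0.57],"turn": [0,0,0],"gripper": -0.4},
  ],
)

```text
time: 4.2
tcp_pos: [0.6151, -0.2821, 0.085]
ee_rot: [-179.9, -0.1, 81.4]
ft_force: [0.1, 0.3, -0.1]
grip_width: 0.699
gripper_force: 0.0
```

```bash
python3 - <<'E'
from h import *
a=env.read_camera("top")[172:286,296:406]; b=env.read_camera("side")[205:319,215:365]
cv2.imwrite("pics/g1.png",np.hstack([cv2.resize(a,None,fx=3,fy=3),cv2.resize(b,None,fx=3,fy=3)]))
o=env.get_obs();print(o["tcp_pos"],o["ft_force"],o["qpos"])
E
```

```text
[ 0.61602892 -0.28399583  0.08723331] [ 0.41367666 -0.38508422  0.12291945] [ -0.76499354  39.44338041  32.99659216  96.64507118 -26.24768246
  51.64876833  34.15346718]
```

View pics/g1.png

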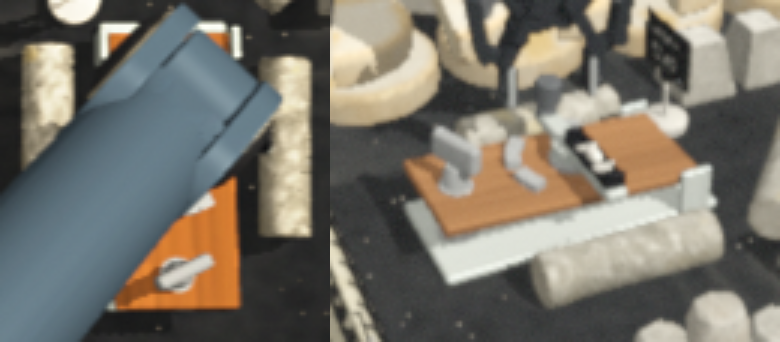

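The fingers straddle the knob in the side view: tips at crop (512,100) and (592,85), knob at (548,95). I'll centre in y, lower 4 mm and close.

carry_out(
  series=[
    {"linear": [0.04,0,0.04],"turn": [0,0,0],"gripper": -0.4},
    {"linear": [0.04,0,0.04],"turn": [0,0,0],"gripper": 1},
    {"linear": [0.04,0,0.04],"turn": [0,0,0],"gripper": 1},
    {"linear": [0.04,0,0.04],"turn": [0,0,0],"gripper": 1},
    {"linear": [0.04,0,0.04],"turn": [0,0,0],"gripper": 1},
  ],
  force=40,
)

```text
time: 4.92
tcp_pos: [0.6151, -0.2805, 0.0817]
ee_rot: [180.0, -0.0, 81.3]
ft_force: [-1.5, 1.1, 3.8]
grip_width: 0.265
gripper_force: 39.1
```

carry_out(
  series=[
    {"linear": [0,0,0],"turn": [0,0,0],"gripper": 1},
    {"linear": [0,0,0],"turn": [0,0,0],"gripper": 1},
    {"linear": [0,0,0],"turn": [0,0,0],"gripper": 1},
  ],
)

```text
time: 5.3
tcp_pos: [0.615, -0.2805, 0.0814]
ee_rot: [-180.0, -0.0, 81.3]
ft_force: [-1.2, 1.7, 5.5]
grip_width: 0.264
gripper_force: 38.9
```

carry_out(
  series=[
    {"linear": [0,0,-0.06],"turn": [0,0,0],"gripper": 1},
    {"linear": [0,0,-0.125],"turn": [0,0,0],"gripper": 1},
    {"linear": [0,0,-0.125],"turn": [0,0,0],"gripper": 1},
    {"linear": [0,0,-0.125],"turn": [0,0,0],"gripper": 1},
  ],
)

```text
time: 5.8
tcp_pos: [0.6151, -0.2805, 0.0934]
ee_rot: [180.0, 0.0, 81.3]
ft_force: [2.3, -1.3, -4.7]
grip_width: 0.265
gripper_force: 39.4
```

```bash
python3 - <<'E'
from h import *
o=env.get_obs();print(o["tcp_pos"],o["ft_force"],o["qpos"])
# arc about swivel axis, per-call waypoints
C=np.array([.618,-.329]); r=np.hypot(*(np.array([.6155,-.2800])-C)); p0=np.array([.6155,-.2800])-C
# per call rotation dpsi; rows
def rot(a): a=np.radians(a); return np.array([[np.cos(a),-np.sin(a)],[np.sin(a),np.cos(a)]])
yaw=81.3; tot=88.4; n=3; dz=.0033
step=tot/n
for k in range(n):
    q0=rot(step*k)@p0; 
    psi=np.radians(yaw+step*k); tx=np.array([np.cos(psi),np.sin(psi)]); ty=np.array([np.sin(psi),-np.cos(psi)])
    for j in (1,2,3,4):
        q=rot(step*(k+j/4))@p0; d=q-q0; print(k,j,np.round([d@tx*10,d@ty*10,-dz/n*j/4*10],3),"turn",round(-step*j/4/60,4),"world",C+q)
E
```

```text
[ 0.61513425 -0.28052151  0.09341151] [ 2.34511902 -1.27358134 -4.66989829] [ -1.292883    38.93397548  33.33037589  96.68449438 -25.88482536
  52.24696144  33.61197462]
0 1 [-0.017 -0.061 -0.003] turn -0.1228 world [ 0.60923792 -0.280725  ]
0 2 [-0.041 -0.119 -0.006] turn -0.2456 world [ 0.60312049 -0.28224692]
0 3 [-0.072 -0.174 -0.008] turn -0.3683 world [ 0.59724869 -0.28454066]
0 4 [-0.111 -0.224 -0.011] turn -0.4911 world [ 0.59171946 -0.28756833]
1 1 [-0.017 -0.061 -0.003] turn -0.1228 world [ 0.58662407 -0.29127997]
1 2 [-0.041 -0.119 -0.006] turn -0.2456 world [ 0.58204663 -0.29561429]
1 3 [-0.072 -0.174 -0.008] turn -0.3683 world [ 0.57806273 -0.30049975]
1 4 [-0.111 -0.224 -0.011] turn -0.4911 world [ 0.57473811 -0.3058557 ]
2 1 [-0.017 -0.061 -0.003] turn -0.1228 world [ 0.57212766 -0.31159372]
2 2 [-0.041 -0.119 -0.006] turn -0.2456 world [ 0.57027449 -0.31761908]
2 3 [-0.072 -0.174 -0.008] turn -0.3683 world [ 0.56920917 -0.32383232]
2 4 [-0.111 -0.224 -0.011] turn -0.4911 world [ 0.5689493  -0.33013086]
```

carry_out(
  series=[
    {"linear": [-0.017,-0.061,-0.003],"turn": [0,0,-0.123],"gripper": 1},
    {"linear": [-0.041,-0.119,-0.006],"turn": [0,0,-0.246],"gripper": 1},
    {"linear": [-0.072,-0.174,-0.008],"turn": [0,0,-0.368],"gripper": 1},
    {"linear": [-0.111,-0.224,-0.011],"turn": [0,0,-0.491],"gripper": 1},
  ],
)

```text
time: 6.3
tcp_pos: [0.5921, -0.2883, 0.0949]
ee_rot: [179.9, 0.1, 111.0]
ft_force: [4.9, -0.9, -5.2]
grip_width: 0.262
gripper_force: 39.3
```

carry_out(
  series=[
    {"linear": [-0.017,-0.061,-0.003],"turn": [0,0,-0.123],"gripper": 1},
    {"linear": [-0.041,-0.119,-0.006],"turn": [0,0,-0.246],"gripper": 1},
    {"linear": [-0.072,-0.174,-0.008],"turn": [0,0,-0.368],"gripper": 1},
    {"linear": [-0.111,-0.224,-0.011],"turn": [0,0,-0.491],"gripper": 1},
  ],
)

```text
time: 6.8
tcp_pos: [0.5759, -0.3067, 0.0963]
ee_rot: [179.9, 0.2, 140.4]
ft_force: [5.3, -1.4, -5.8]
grip_width: 0.262
gripper_force: 39.4
```

carry_out(
  series=[
    {"linear": [-0.017,-0.061,-0.003],"turn": [0,0,-0.123],"gripper": 1},
    {"linear": [-0.041,-0.119,-0.006],"turn": [0,0,-0.246],"gripper": 1},
    {"linear": [-0.072,-0.174,-0.008],"turn": [0,0,-0.368],"gripper": 1},
    {"linear": [-0.111,-0.224,-0.011],"turn": [0,0,-0.491],"gripper": 1},
    {"linear": [-0.111,-0.224,-0.011],"turn": [0,0,-0.491],"gripper": 1},
  ],
)

```text
time: 7.42
tcp_pos: [0.5712, -0.3301, 0.0975]
ee_rot: [179.9, 0.3, 169.7]
ft_force: [7.3, 0.1, -6.1]
grip_width: 0.261
gripper_force: 39.5
```

```bash
python3 - <<'E'
from h import *
a=env.read_camera("top")[172:286,296:406]; b=env.read_camera("side")[205:319,215:365]
cv2.imwrite("pics/g2.png",np.hstack([cv2.resize(a,None,fx=3,fy=3,interpolation=2),cv2.resize(b,None,fx=3,fy=3,interpolation=2)]))
o=env.get_obs();print(o["tcp_pos"],o["ft_force"],o["qpos"])
E
```

```text
[ 0.5712145  -0.33004784  0.09740425] [ 7.44441184  0.37577502 -5.06360836] [ 18.96759357  33.74238618  10.6173512   98.21721186  -8.05526095
  48.49149973 112.81588909]
```

View pics/g2.png

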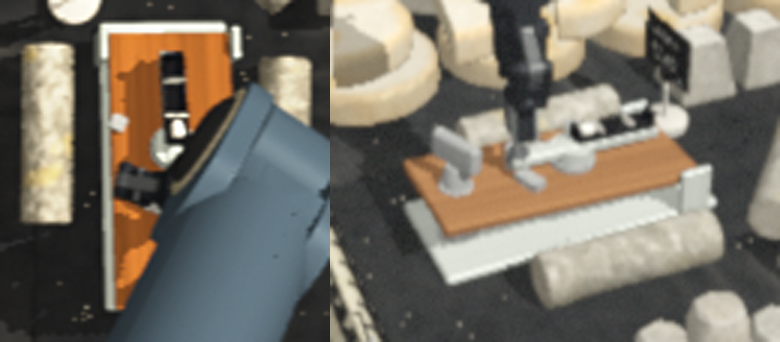

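The level is nearly lengthways: in the top crop the vial runs from (167,55) to (178,140), and the bubble is at the plunger end. I'll measure the bar's angle against the board's left edge.

```bash
python3 - <<'E'
from h import *
im=env.read_camera("top"); 
s=im[172:286,296:406]
g=im.astype(int); dark=((g.max(2)<60)).astype(np.uint8)
roi=np.zeros_like(dark); roi[188:222,346:362]=1
m=dark*roi
n,l,st,ce=cv2.connectedComponentsWithStats(m); print(st[1:],ce[1:])
pts=cv2.findNonZero(m).reshape(-1,2)
W=np.array([onplane("top",u,v,.067) for u,v in pts])[:,:2]
vx,vy,x0,y0=cv2.fitLine(W.astype(np.float32),cv2.DIST_HUBER,0,.001,.001).ravel()
print("bar dir",np.degrees(np.arctan(vy/vx)),x0,y0)
# left/right board edges: orange to non-orange per row
hsv=cv2.cvtColor(im,cv2.COLOR_BGR2HSV); o=cv2.inRange(hsv,(4,120,60),(18,255,255))
L=[];Rr=[]
for v in range(186,225):
    u=np.where(o[v,325:385])[0]+325
    z=.040+.06*(.7-onplane("top",350,v,.043)[0])
    L.append(onplane("top",u[0]-.5,v,z)[:2])
    if v<200:Rr.append(onplane("top",u[-1]+.5,v,z)[:2])
for E in(L,Rr):
    f=cv2.fitLine(np.array(E,np.float32),cv2.DIST_HUBER,0,.001,.001).ravel(); print("edge",np.degrees(np.arctan(f[1]/f[0])),f[2:])
E
```

```text
[[350 190   7   8  50]
 [350 200   8   9  65]
 [351 212  11  10  42]] [[352.96       193.22      ]
 [353.66153846 203.95384615]
 [356.73809524 217.9047619 ]]
bar dir 9.663177 0.65377504 -0.32786843
edge -0.050746847 [ 0.64562845 -0.27938613]
edge 9.419409 [ 0.68834454 -0.37579978]
```

carry_out(
  series=[
    {"linear": [-0.025,0,0.025],"turn": [0,0,0],"gripper": 1},
    {"linear": [-0.025,0,0.05],"turn": [0,0,0],"gripper": 1},
    {"linear": [-0.025,0,0.05],"turn": [0,0,0],"gripper": 1},
  ],
)

```text
time: 7.95
tcp_pos: [0.5711, -0.3303, 0.0916]
ee_rot: [179.9, -0.0, 169.7]
ft_force: [3.7, 2.4, -4.1]
grip_width: 0.264
gripper_force: 39.6
```

carry_out(
  series=[
    {"linear": [0,0,0.02],"turn": [0,0,0],"gripper": 1},
    {"linear": [0,0,0.035],"turn": [0,0,0],"gripper": 1},
    {"linear": [0,0,0.035],"turn": [0,0,0],"gripper": 1},
  ],
)

```text
time: 8.32
tcp_pos: [0.5709, -0.3305, 0.0884]
ee_rot: [179.9, -0.0, 169.7]
ft_force: [3.7, 3.5, -3.7]
grip_width: 0.267
gripper_force: 39.6
```

carry_out(
  series=[
    {"linear": [0,0.005,0.02],"turn": [0,0,0],"gripper": 1},
    {"linear": [0,0.01,0.04],"turn": [0,0,0],"gripper": 1},
    {"linear": [0,0.01,0.045],"turn": [0,0,0],"gripper": 1},
    {"linear": [0,0.01,0.045],"turn": [0,0,0],"gripper": 1},
  ],
)

```text
time: 8.82
tcp_pos: [0.5707, -0.3302, 0.0846]
ee_rot: [180.0, -0.0, 169.6]
ft_force: [0.7, 5.5, 2.9]
grip_width: 0.26
gripper_force: 40.3
```

carry_out(
  series=[
    {"linear": [0,0,0],"turn": [0,0,0],"gripper": -0.4},
    {"linear": [0,0,0],"turn": [0,0,0],"gripper": -0.4},
    {"linear": [0,0,0],"turn": [0,0,0],"gripper": -0.4},
  ],
)

```text
time: 9.2
tcp_pos: [0.5705, -0.3313, 0.084]
ee_rot: [-179.9, -0.0, 169.6]
ft_force: [0.3, 0.1, 0.1]
grip_width: 0.7
gripper_force: 0.0
```

carry_out(
  series=[
    {"linear": [0,0,-0.3],"turn": [0,0,0],"gripper": -0.4},
    {"linear": [0,0,-0.8],"turn": [0,0,0],"gripper": -0.4},
    {"linear": [0,0,-0.8],"turn": [0,0,0],"gripper": -0.4},
  ],
)

```text
time: 9.57
tcp_pos: [0.5732, -0.3324, 0.1687]
ee_rot: [-179.8, 0.5, 169.6]
ft_force: [0.1, -0.6, 0.5]
grip_width: 0.703
gripper_force: 0.0
```

carry_out(
  series=[
    {"linear": [0.9,0,0],"turn": [0,0,0.15],"gripper": -0.4},
    {"linear": [0.9,0,0],"turn": [0,0,0.33],"gripper": -0.4},
    {"linear": [0.9,0,0],"turn": [0,0,0.5],"gripper": -0.4},
    {"linear": [0.9,0,0],"turn": [0,0,0.67],"gripper": -0.4},
    {"linear": [0.9,0,0],"turn": [0,0,0.8],"gripper": -0.4},
  ],
)

```text
time: 10.2
tcp_pos: [0.4818, -0.3141, 0.1633]
ee_rot: [-179.9, -0.0, 121.3]
ft_force: [0.7, -0.2, 0.4]
grip_width: 0.701
gripper_force: 0.0
```

```bash
python3 - <<'E'
from h import *
a=env.read_camera("top")[172:286,296:406]; b=env.read_camera("side")[215:305,230:350]
cv2.imwrite("pics/g3.png",np.hstack([cv2.resize(a,(386,400),interpolation=2),cv2.resize(b,None,fx=400/90,fy=400/90,interpolation=2)[:,:410]]))
cv2.imwrite("top_g3.png",env.read_camera("top"));cv2.imwrite("side_g3.png",env.read_camera("side"))
o=env.get_obs();print(o["tcp_pos"],o["ee_rot"],o["ft_force"],o["qpos"])
E
```

```text
[ 0.48211884 -0.31392798  0.16349343] [-1.79955145e+02 -3.66728771e-02  1.21769727e+02] [ 1.21288046  0.0903694  -0.76413384] [ 10.87101948  23.27842719  23.36357375 107.5384751  -11.5151892
  51.53201485  71.51603628]
```

View pics/g3.png

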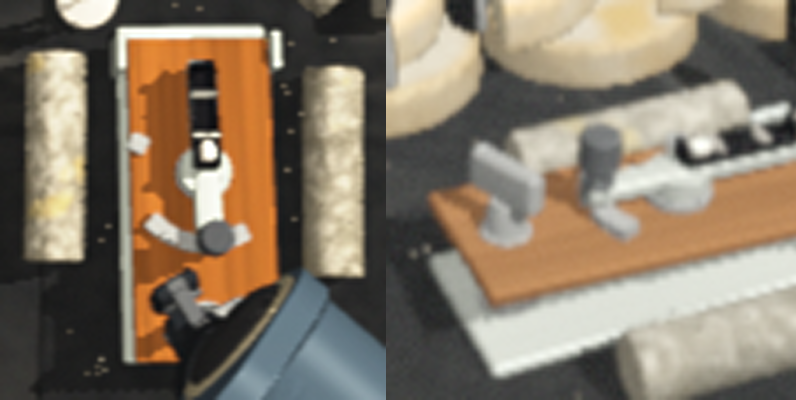

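In this view the knob top is at top crop (214,237) and side crop (600,140). The bubble is at the plunger end, as it should be on the raised board. I'll triangulate the knob's height and angle.

```bash
python3 - <<'E'
from h import *
t=cv2.imread("top_g3.png");s=cv2.imread("side_g3.png")
def blob(im,x0,x1,y0,y1,lo,hi):
    g=im[y0:y1,x0:x1].astype(int); sp=g.max(2)-g.min(2)
    m=((g.max(2)<hi)&(g.max(2)>lo)&(sp<35)).astype(np.uint8)
    n,l,st,ce=cv2.connectedComponentsWithStats(m); k=1+np.argmax(st[1:,4]); return st[k],ce[k]+[x0,y0]
print(blob(t,349,366,232,246,0,125)); print(blob(s,284,306,236,262,0,125))
def tri(a,b):
    (o1,d1),(o2,d2)=ray("top",*a),ray("side",*b)
    q=np.linalg.lstsq(np.c_[d1,-d2],o2-o1,rcond=None)[0]; return (o1+d1*q[0]+o2+d2*q[1])/2
f=3.509; ft=400/90
a=(296+214.5/f-.5,172+236.5/f-.5); b=(230+(601-386)/ft-.5,215+133/ft-.5)
print("knob top",tri(a,b),"plane",onplane("top",*a,.098))
# vial from dark blobs
g=t[185:222,345:362].max(2); m=(g<60).astype(np.uint8)
p=cv2.findNonZero(m).reshape(-1,2)+[345,185]
P=np.array([onplane("top",u,v,.066)[:2] for u,v in p],np.float32)
L=cv2.fitLine(P,cv2.DIST_HUBER,0,.001,.001).ravel(); print("bar yaw",np.degrees(np.arctan(L[1]/L[0])),L[2:],len(p))
for v in range(188,220,3):
    u=np.where(t[v,345:362].max(1)<60)[0]+345; print(v,u)
E
```

```text
(array([ 2,  3, 11, 10, 85], dtype=int32), array([356.18823529, 239.58823529]))
(array([11, 10, 11,  7, 35], dtype=int32), array([298.82857143, 249.42857143]))
knob top [ 0.57144962 -0.32881479  0.09794688] plane [ 0.57104716 -0.32867285  0.098     ]
bar yaw 2.1850917 [ 0.659708   -0.32607156] 133
188 []
191 [350 351 352 353 354 355 356]
194 [350 351 352 353 354 355 356]
197 [350]
200 [350 351 352 353 354 355 356]
203 [351 352 353 354 355 356 357]
206 [351 352 353 354 355 356 357]
209 []
212 [351 352]
215 []
218 [352 353 354 355 356 357]
```

carry_out(
  series=[
    {"linear": [-0.34,0.22,0],"turn": [0,0,0.16],"gripper": 0.22},
    {"linear": [-0.34,0.22,0],"turn": [0,0,0.32],"gripper": 0.22},
    {"linear": [-0.34,0.22,0],"turn": [0,0,0.48],"gripper": 0.22},
    {"linear": [-0.34,0.22,0],"turn": [0,0,0.64],"gripper": 0.22},
    {"linear": [-0.34,0.22,0],"turn": [0,0,0.78],"gripper": 0.22},
  ],
)

```text
time: 11.02
tcp_pos: [0.5188, -0.3315, 0.1637]
ee_rot: [-180.0, -0.0, 74.7]
ft_force: [0.7, -0.2, -0.1]
grip_width: 0.391
gripper_force: 0.0
```

carry_out(
  series=[
    {"linear": [0,0,0],"turn": [0,0,0.16],"gripper": 0.22},
    {"linear": [0,0,0],"turn": [0,0,0.32],"gripper": 0.22},
    {"linear": [0,0,0],"turn": [0,0,0.48],"gripper": 0.22},
    {"linear": [0,0,0],"turn": [0,0,0.64],"gripper": 0.22},
    {"linear": [0,0,0],"turn": [0,0,0.78],"gripper": 0.22},
  ],
)

```text
time: 11.65
tcp_pos: [0.5188, -0.3314, 0.1637]
ee_rot: [-180.0, 0.0, 27.9]
ft_force: [-0.3, -0.5, 0.2]
grip_width: 0.385
gripper_force: 0.0
```

carry_out(
  series=[
    {"linear": [0,0,0],"turn": [0,0,0.16],"gripper": 0.22},
    {"linear": [0,0,0],"turn": [0,0,0.32],"gripper": 0.22},
    {"linear": [0,0,0],"turn": [0,0,0.48],"gripper": 0.22},
    {"linear": [0,0,0],"turn": [0,0,0.64],"gripper": 0.22},
    {"linear": [0,0,0],"turn": [0,0,0.78],"gripper": 0.22},
  ],
)

```text
time: 12.28
tcp_pos: [0.5188, -0.3314, 0.1636]
ee_rot: [-180.0, 0.0, -18.9]
ft_force: [0.6, -0.2, 1.0]
grip_width: 0.389
gripper_force: 0.0
```

carry_out(
  series=[
    {"linear": [0,0,0],"turn": [0,0,0.16],"gripper": 0.22},
    {"linear": [0,0,0],"turn": [0,0,0.32],"gripper": 0.22},
    {"linear": [0,0,0],"turn": [0,0,0.48],"gripper": 0.22},
    {"linear": [0,0,0],"turn": [0,0,0.64],"gripper": 0.22},
    {"linear": [0,0,0],"turn": [0,0,0.78],"gripper": 0.22},
  ],
)

```text
time: 12.9
tcp_pos: [0.5188, -0.3314, 0.1634]
ee_rot: [180.0, 0.0, -65.7]
ft_force: [-0.1, 0.2, -0.4]
grip_width: 0.388
gripper_force: 0.0
```

```bash
python3 - <<'E'
from h import *
for i in range(3): cv2.imwrite("side_t.png",env.read_camera("side"))
o=env.get_obs();print(o["tcp_pos"],o["ee_rot"],o["ft_force"],o["qpos"],o["grip_width"])
E
```

```text
[ 0.51885559 -0.33141173  0.1634652 ] [ 1.79944374e+02  3.44109771e-02 -6.53651978e+01] [-0.12247811 -0.3644975  -0.13735632] [-15.25174716  43.71481952  69.2139831  103.43682857 -44.94007323
  66.0461737  -86.2260981 ] 0.3937303374913846
```

carry_out(
  series=[
    {"linear": [0,0,0.5],"turn": [0,0,0],"gripper": 0.22},
    {"linear": [0,0,0.65],"turn": [0,0,0],"gripper": 0.22},
    {"linear": [0,0,0.86],"turn": [0,0,0],"gripper": 0.22},
    {"linear": [0,0,0.86],"turn": [0,0,0],"gripper": 0.22},
    {"linear": [0,0,0.86],"turn": [0,0,0],"gripper": 0.22},
  ],
)

```text
time: 13.68
tcp_pos: [0.5194, -0.3321, 0.079]
ee_rot: [-180.0, -0.1, -65.6]
ft_force: [1.0, -0.1, 0.5]
grip_width: 0.387
gripper_force: 0.0
```

```bash
python3 - <<'E'
from h import *
a=env.read_camera("top")[172:286,296:406]; b=env.read_camera("side")[215:305,230:350]
cv2.imwrite("pics/g4.png",np.hstack([cv2.resize(a,(386,400),interpolation=2),cv2.resize(b,None,fx=400/90,fy=400/90,interpolation=2)[:,:410]]))
o=env.get_obs();print(o["tcp_pos"],o["ee_rot"],o["ft_force"],o["qpos"],o["grip_width"])
E
```

```text
[ 0.51947554 -0.33202611  0.07919094] [-1.79940493e+02 -9.32429353e-02 -6.55561703e+01] [ 0.47986406  0.87059352 -0.37642573] [-11.95526674  48.55789065  63.1009502  106.74321688 -51.35658819
  58.88887634 -82.20691215] 0.38809428273382784
```

View pics/g4.png

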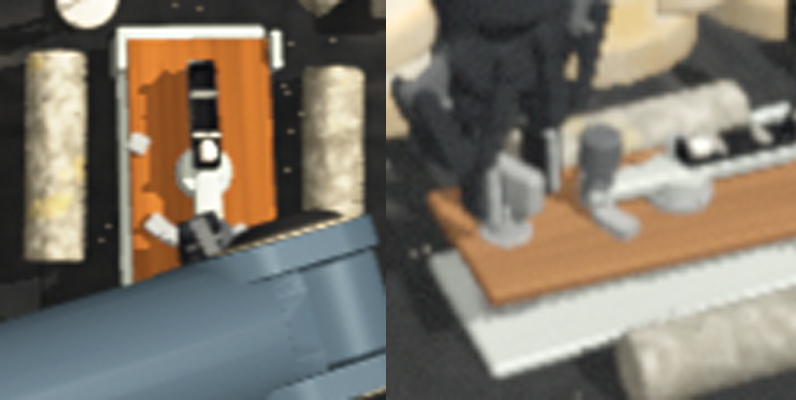

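The fingers straddle the wing: side crop fingers at (480,190) and (553,165), wing at (520,185). The vial and bubble at (207,150) stay visible from the top. Closing.

carry_out(
  series=[
    {"linear": [0,0,0.02],"turn": [0,0,0],"gripper": 0.22},
    {"linear": [0,0,0.02],"turn": [0,0,0],"gripper": 1},
    {"linear": [0,0,0.02],"turn": [0,0,0],"gripper": 1},
    {"linear": [0,0,0.02],"turn": [0,0,0],"gripper": 1},
    {"linear": [0,0,0.02],"turn": [0,0,0],"gripper": 1},
  ],
  force=60,
)

```text
time: 14.4
tcp_pos: [0.5174, -0.3322, 0.0762]
ee_rot: [179.9, 0.0, -65.6]
ft_force: [-5.4, -1.6, 3.1]
grip_width: 0.172
gripper_force: 55.1
```

carry_out(
  series=[
    {"linear": [0,0,0],"turn": [0,0,0],"gripper": 1},
    {"linear": [0,0,0.02],"turn": [0,0,0],"gripper": 1},
    {"linear": [0,0,0.03],"turn": [0,0,0],"gripper": 1},
    {"linear": [0,0,0.03],"turn": [0,0,0],"gripper": 1},
  ],
)

```text
time: 14.9
tcp_pos: [0.517, -0.3322, 0.0733]
ee_rot: [179.9, 0.0, -65.6]
ft_force: [-6.0, -1.5, 4.7]
grip_width: 0.175
gripper_force: 55.3
```

carry_out(
  series=[
    {"linear": [-0.004,0.01,0.02],"turn": [0,0,0],"gripper": 1},
    {"linear": [-0.008,0.018,0.03],"turn": [0,0,0],"gripper": 1},
    {"linear": [-0.008,0.018,0.03],"turn": [0,0,0],"gripper": 1},
  ],
)

```text
time: 15.28
tcp_pos: [0.5166, -0.3322, 0.0706]
ee_rot: [180.0, -0.1, -65.6]
ft_force: [-3.9, -0.3, 4.6]
grip_width: 0.173
gripper_force: 55.4
```

carry_out(
  series=[
    {"linear": [0,0,0.02],"turn": [0,0,0],"gripper": 1},
    {"linear": [0,0,0.02],"turn": [0,0,0],"gripper": 1},
    {"linear": [0,0,0.02],"turn": [0,0,0],"gripper": 1},
  ],
)

```text
time: 15.65
tcp_pos: [0.5164, -0.3322, 0.0689]
ee_rot: [180.0, -0.0, -65.6]
ft_force: [-4.7, -1.4, 7.5]
grip_width: 0.174
gripper_force: 55.8
```

carry_out(
  series=[
    {"linear": [0,0,0.02],"turn": [0,0,0],"gripper": 1},
    {"linear": [0,0,0.02],"turn": [0,0,0],"gripper": 1},
    {"linear": [0,0,0.02],"turn": [0,0,0],"gripper": 1},
  ],
)

```text
time: 16.02
tcp_pos: [0.5164, -0.3322, 0.0682]
ee_rot: [-180.0, 0.0, -65.6]
ft_force: [-7.1, 2.1, 16.1]
grip_width: 0.17
gripper_force: 58.3
```

carry_out(
  series=[
    {"linear": [0,0,0.005],"turn": [0,0,-0.12],"gripper": 1},
    {"linear": [0,0,0.01],"turn": [0,0,-0.25],"gripper": 1},
    {"linear": [0,0,0.015],"turn": [0,0,-0.37],"gripper": 1},
    {"linear": [0,0,0.02],"turn": [0,0,-0.5],"gripper": 1},
    {"linear": [0,0,0.02],"turn": [0,0,-0.5],"gripper": 1},
  ],
)

```text
time: 16.65
tcp_pos: [0.5171, -0.3316, 0.0662]
ee_rot: [-179.8, -0.0, -35.6]
ft_force: [-6.6, 3.6, 15.2]
grip_width: 0.178
gripper_force: 58.0
```

```bash
cat > bub.py <<'E'
from h import *
for i in range(8): t=env.read_camera("top")
o=env.get_obs();print(o["tcp_pos"],o["ee_rot"][2],o["ft_force"],o["qpos"].round(1),o["grip_width"])
cv2.imwrite("top_b.png",t)
# brightness profile along vial (column average over trough centre)
import sys
c=t[184:226,350:358].astype(float)
for v in range(184,226):
    uc=351.0+ (v-190)*.075+2   # vial centre column
    x=int(round(uc)); print(v,t[v,x-2:x+3].mean().round(0),end="; ")
E
python3 bub.py
```

```text
[ 0.51703341 -0.33157864  0.06613525] -35.603999525591355 [-6.13650667  3.35793669 15.64769617] [ -8.3  45.2  55.6 107.2 -46.7  53.8 -56. ] 0.17412164865532398
184 123.0; 185 126.0; 186 126.0; 187 126.0; 188 133.0; 189 155.0; 190 61.0; 191 22.0; 192 14.0; 193 23.0; 194 27.0; 195 27.0; 196 26.0; 197 27.0; 198 73.0; 199 179.0; 200 93.0; 201 28.0; 202 28.0; 203 88.0; 204 197.0; 205 226.0; 206 226.0; 207 225.0; 208 217.0; 209 154.0; 210 108.0; 211 233.0; 212 76.0; 213 19.0; 214 25.0; 215 26.0; 216 29.0; 217 28.0; 218 26.0; 219 27.0; 220 59.0; 221 159.0; 222 223.0; 223 246.0; 224 245.0; 225 246.0;
```

carry_out(
  series=[
    {"linear": [0,0,0.004],"turn": [0,0,-0.1],"gripper": 1},
    {"linear": [0,0,0.009],"turn": [0,0,-0.2],"gripper": 1},
    {"linear": [0,0,0.013],"turn": [0,0,-0.29],"gripper": 1},
    {"linear": [0,0,0.013],"turn": [0,0,-0.29],"gripper": 1},
    {"linear": [0,0,0.013],"turn": [0,0,-0.29],"gripper": 1},
  ],
)

```text
time: 17.68
tcp_pos: [0.5172, -0.3311, 0.0649]
ee_rot: [-179.8, -0.0, -18.2]
ft_force: [-6.4, 3.2, 17.1]
grip_width: 0.174
gripper_force: 58.4
```

carry_out(
  series=[
    {"linear": [0,0,0],"turn": [0,0,0],"gripper": 1},
    {"linear": [0,0,0],"turn": [0,0,0],"gripper": 1},
    {"linear": [0,0,0],"turn": [0,0,0],"gripper": 1},
    {"linear": [0,0,0],"turn": [0,0,0],"gripper": 1},
    {"linear": [0,0,0],"turn": [0,0,0],"gripper": 1},
  ],
)

```text
time: 18.3
tcp_pos: [0.5172, -0.331, 0.0649]
ee_rot: [-179.8, -0.0, -18.2]
ft_force: [-6.5, 3.3, 17.1]
grip_width: 0.177
gripper_force: 58.5
```

```bash
python3 bub.py; python3 -c "
import cv2;t=cv2.imread('top_b.png')[180:230,330:380];cv2.imwrite('pics/b1.png',cv2.resize(t,None,fx=10,fy=10,interpolation=2))"
```

```text
[ 0.51720456 -0.33102544  0.06483382] -18.195549492515504 [-6.04273622  3.45508858 16.70719007] [ -6.1  43.1  51.5 107.1 -43.3  51.6 -41.5] 0.17599734687650015
184 123.0; 185 125.0; 186 125.0; 187 125.0; 188 132.0; 189 152.0; 190 81.0; 191 28.0; 192 13.0; 193 21.0; 194 27.0; 195 27.0; 196 28.0; 197 27.0; 198 69.0; 199 171.0; 200 117.0; 201 58.0; 202 163.0; 203 229.0; 204 227.0; 205 225.0; 206 220.0; 207 206.0; 208 109.0; 209 31.0; 210 97.0; 211 232.0; 212 78.0; 213 21.0; 214 24.0; 215 26.0; 216 27.0; 217 28.0; 218 30.0; 219 29.0; 220 51.0; 221 144.0; 222 224.0; 223 246.0; 224 245.0; 225 245.0;
```

View pics/b1.png

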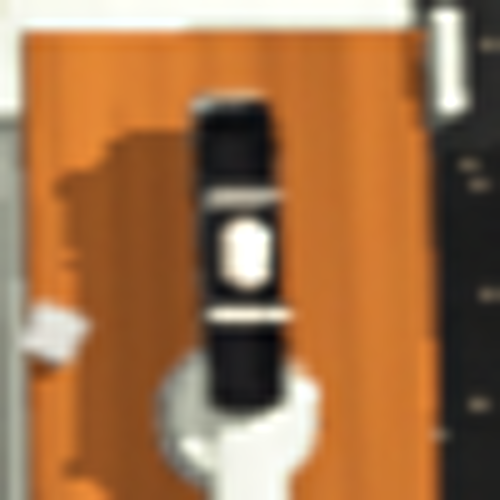

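The bubble sits centred between the marks: bubble about rows 201.6–208.2, marks at 199.2 and 211.0. It has settled, and about 17 N holds the foot down. I'll hand it in.

```bash
python3 -c "
from plant import env
print(env.job_done())"
```

```text
the job is handed in; nothing more can be done
None
```

The riser is levelled and the job is handed in: the plunger is home in its notch at the wing-screw end, the bubble rests centred between the marks, and the gripper still holds the wing and presses the foot down with about 17 N on the screw; no verdict came back, and at the last look, about 18 s in, nothing around the riser had been touched.

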